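Clamp the serving board down

ROBOT

A 7-joint arm with a two-finger parallel gripper is mounted at the origin on a cart in front of the work surface, level with it; the furniture and walls round the work are solid. World frame = base frame: x ahead of the robot, y to its left, z up, the work surface at z = 0. Lengths are in m, angles in rad, forces in N, time in s.
With the tool pointing down it reaches from about 0.4 to 0.875 m from the base axis. Payload 19.3 kg.
Tool frame: the origin (TCP) lies at the very end of the fingers, on their centre line; the grasp point (between the pads) lies bot.grasp_offset behind it (bot.grasp_offset is the distance from the TCP to the grasp point, in m); z points along the fingers, y is the direction in which the jaws open and shut (so a half turn about z gives the same grasp; the last joint's range is limited). The gripper opens to 85 mm and grips with 20 to 120 N. Pads are 22 mm wide; open, the fingers measure 114 mm over their backs; the gripper's body (76 mm by 85 mm) begins 54 mm behind the grasp point. The pads swing forward as they close: fully open they stand 13 mm farther back than shut.
Start: joints at [-1.281, 0.521, -0.036, 1.599, 0.021, 1.021, -0.113], TCP at [0.22, 0.585, 0.231] pointing down, gripper open.
Joint ranges: [-2.91, 2.91], [-0.3, 2.13], [-1.5, 1.42], [0.17, 2.43], [-1.26, 4.41], [0.16, 1.93], [-2.52, 2.52]. Speed limits (rad/s): [1.89, 1.89, 2.39, 2.39, 3.01, 3.01, 3.01].

INTERFACE

Orientations are given as [roll, pitch, yaw] about the fixed x, y, z axes, in that order (R = Rz(yaw) Ry(pitch) Rx(roll)).
In Python, from workcell import bot gives the robot as it stands. The module is installed in compiled form; this text tells all that it offers.
- The arm moves only by the shell command python3 -m handwheel 'ROWS' [OPENING] [FORCE]. ROWS is JSON, a list of rows, each a list of 6 numbers: the shift along the tool's x, y, z as a fraction of full scale, then the turn, a rotation vector about the tool's x, y, z as a fraction of full scale. In form: [[x, y, z, rx, ry, rz], ...]. A call has 1 to 8 rows; each row shifts and turns the commanded pose from where the row before left it, along the tool's axes as they then stand; what a row does not reach is not made up. Full scale, the value 1, is 0.025 m for a shift and 360 degrees for a turn. A row lasts 1/8 s, in which the tool goes at most 62.5 mm and 10.7 degrees, less where a joint would pass 70% of its speed; a pose out of reach is approached as far as the arm can. A call with a number of a shift or a turn outside -1 to 1 is refused whole. A call with a gripper value outside its range is refused whole. OPENING is the closure, from -1 (fully open) to 1 (shut), set as the call begins (- or left out, the last holds). The fingers move at their own pace and stop on an object; FORCE is the grip in N (left out, the last holds). Time passes only in rows, so rows that do not move let the fingers close. It gives the time, the measured TCP pose, the force and the opening at its end, in the units of the state.
- bot.observe(): the state, without advancing time (a new reading comes with each control period).
- bot.grab_frame(name): name is "scene" or "top" or "wrist"; returns a dict with "pixels" (384x512x3 uint8, blue, green, red), "vertical_fov" (degrees; the focal length in pixels is half the picture's height over the tangent of half this angle, whatever the lens; pixels are square), "cx", "cy" (the principal point, pixels), "D" ([k1, k2, p1, p2, k3] as OpenCV has them; the pictures are not rectified), "R" (3x3) and "t" (3): a world point X has camera coordinates R X + t. Camera axes: x right, y down, z forward; pixel columns grow to the right and rows downward; lengths in m; the calibration is good to about 2 mm. A picture is of the moment at which its call begins. There is no depth.
- bot.job_done(): hands the job in, once; it reports no verdict.
Trained networks look in a picture, given as the dict that the camera call returned (one of the last four; its "shot" number tells which), for a name from the list of things; names that differ only in an ending like _2 or _b are one class to them, and where a whole thing is asked for, a point or a joint stands for the part that bears it (a point fixed in the world has none). Each returns a list of dicts, best first, with "score" (0 to 1); they miss things now and then, are a little off and sometimes report something else, mostly with a low value. They report only what shows in the picture. A call takes as long as a camera call.
- bot.trace(picture, thing): "region" (384x512 bool, what is visible of it) and "point" ([column, row] in pixels, amid what is visible of it).
The state is a dict: "clock": time; "qpos": joint angles; "qd": joint speeds; "joint_efforts": joint torques, N m; "position": TCP position; "tool_rot": TCP orientation; "force": force on the tool from outside, world axes, zero at the start; "moment": the same for the moment, N m; "grip_width": finger opening in m.
Only numpy, scipy, OpenCV 4.12 (cv2) and the standard library are available. Lean on these libraries where they do the work, as an engineer would, in place of code of your own. Each camera call takes 0.05 s, during which the arm holds its last target.

TASK

Slide the paddle-shaped serving board by its handle into the screw clamp, centred under its pad, until the board's end sits squarely against the stop. Then wind the clamp's crank clockwise until the pad meets the board and snug it up by feel, so that the board is held firmly but the wood is not dented; let go and leave the other things standing where they are.

Things in the scene. Friction and masses are not known exactly. Their poses are not given: they have to be found in the camera images.
- clamp: Grey screw clamp on the worktop. Origin on the worktop below the screw; x points from the mouth to the post: the board enters along +x. Post at x 54 to 94 mm; an arm 32 mm wide, 118 to 146 mm up, reaches out to the screw. The worktop is the lower jaw. The round rubber-faced pad (36 mm, gives 2 mm per 100 N) hangs over the origin, 10 to 26 mm above a board's top at the start; height not measured.
- stop_face (a point): Middle of the clamp's flat upright stop against which the board's end must sit: 40 mm from the screw axis along the clamp's +x, 9 mm up. The stop is 96 mm wide and 34 mm high, its face square to the clamp's x axis.
- screw_axis (a point): Point on the vertical axis of screw and crank, level with the knob's middle (196 mm up). The crank does not rise or sink. Clockwise seen from above lowers the pad, 16 mm a turn; 0.6 to 1.6 turns bring it down. Screw friction holds it tight when let go, though it may spring back a few degrees.
- knob (a point): Middle of the crank's upright round wooden knob, 21 mm across, 38 mm high (177 to 215 mm up), 50 mm from the screw axis; it spins on its pin, so it can be held while led round. Crank arm below it: top at 174 mm, hub 180 mm. Running free it needs about 3 N along its path. Once the pad bears on the board this rises: about 5 N more than when free is snug, 12 N more dents the wood.
- board_handle (a point): Middle of the handle of the loose pale wooden serving board, half-way up; grasp it here from above. x points along the handle to the broad part, which begins 37 mm ahead. Board 18 mm thick, lying flat, about 0.45 kg; broad part 150 x 120 mm; handle 28 mm wide, 88 mm long, with a hanging hole near its tip.
- board_end (a point): Middle of the board's far end edge, half-way up (9 mm above its underside), 187 mm ahead of board_handle. x points out of the board, away from the handle.
- board: The same board: origin under the middle of its broad part, x from the handle towards the far end, z up.
- mug: Two-tone mug, 94 mm high, standing loose: leave it alone. Origin under its middle.
- tumbler: Clear glass tumbler, 76 mm across, 86 mm high, standing loose: leave it alone. Origin under its middle.
- salt_shaker: Salt shaker, 44 mm across, 90 mm high, standing loose: leave it alone. Origin under its middle.

How it is judged:
On the way, in this order (a step that is already met when the one before it is completed fails the run):
1. the board lies under the pad, centred, its end square against the stop (x of board_end in the frame of clamp above 0.0365 m and y of board_end in the frame of clamp between -0.014 and 0.014 m and angle between the x axis of board and the x axis of clamp, either way round below 0.06 rad), for 0.2 s.
2. the clamp bears on the board with more than 30 N (contact force between clamp and board above 30 N), for 0.2 s.
At the end, for the whole second after the job is handed in: The board lies flat under the pad, its end within 3.5 mm of the stop face, within 14 mm of centred and 0.06 rad of square, and the clamp holds it with more than 30 N after the robot has let go (all of step 1 and angle between board's own z axis and vertical below 0.05 rad and contact force between clamp and board above 30 N); the robot touches nothing.
It fails at once if the clamp is overtightened and dents the board (more than 250 N) (contact force between clamp and board above 250 N).
It fails at once if the mug, tumbler or salt shaker is pushed more than 30 mm (distance of any of mug, tumbler, salt_shaker from where it was at the start of the episode above 0.03 m).
It also fails if it takes over 72 s, if anything falls off the work surface, if the arm or the gripper's body presses on something with over 40 N, if the wrist force passes 120 N, or if a joint passes its speed limit or range.

## Working session

There is one attempt and no reset: what is moved stays moved. The work goes in short steps, Python scripts to look and compute and a shell command to move; the robot and the scene stay as the last step left them, time stands still between calls to the robot, and variables do not carry over. Pictures are saved under pics/ and viewed, and the job is handed in when it is done.

```bash
mkdir -p pics; cat > h.py <<'E'
import numpy as np, cv2
from workcell import bot
def K(f):
    h,w=f["pixels"].shape[:2]; fl=h/2/np.tan(np.radians(f["vertical_fov"])/2)
    return np.array([[fl,0,f["cx"]],[0,fl,f["cy"]],[0,0,1]])
def ray(f,p):
    u=cv2.undistortPoints(np.array([[p]],float),K(f),np.array(f["D"],float))[0,0]
    R=np.array(f["R"]);t=np.array(f["t"]); return -R.T@t, R.T@np.array([u[0],u[1],1])
def plane(f,p,z):
    o,d=ray(f,p); return o+d*(z-o[2])/d[2]
def proj(f,X):
    R=np.array(f["R"]);t=np.array(f["t"],float)
    return cv2.projectPoints(np.array(X,float).reshape(-1,1,3),cv2.Rodrigues(R)[0],t,K(f),np.array(f["D"],float))[0][:,0]
E
python3 - <<'E'
from h import *
s=bot.observe(); print(s, bot.grasp_offset)
for n in["scene","top","wrist"]:
    f=bot.grab_frame(n); cv2.imwrite(f"pics/{n}0.png",f["pixels"])
    print(n,f["vertical_fov"],f["t"],f["D"])
    for k in ["clamp","stop_face","screw_axis","knob","board_handle","board_end","board","mug","tumbler","salt_shaker"]:
        try:
            r=bot.trace(f,k); print(k,[(round(x["score"],2),np.round(x["point"]),int(x["region"].sum())) for x in r[:2]])
        except Exception as e: print(k,e)
print(bot.observe()["clock"])
E
```

```text
{'clock': 0.0, 'qpos': array([-1.28120459,  0.52201073, -0.03632331,  1.59999482,  0.02119165,
        1.02106661, -0.11279736]), 'qd': array([-0.00066484,  0.00126736, -0.0007376 ,  0.0009363 ,  0.00042719,
        0.00033291,  0.00064546]), 'joint_efforts': array([-3.00462983e-03, -9.27119136e+01,  1.97881982e+00, -3.69941354e+01,
        1.77743408e-02,  8.22435570e-03,  2.81974746e-05]), 'position': array([0.21996926, 0.58466691, 0.23073253]), 'tool_rot': array([-3.14050015e+00,  7.16406578e-05,  2.78178547e+00]), 'force': array([-0.33117947, -0.79595274, -0.30541337]), 'moment': array([-0.03227429,  0.00806268, -0.00796944]), 'grip_width': 0.08526341831590131} 0.0187
scene 48.38344191501089 [-0.36957313  0.40190137  0.99579366] [-0.02430167  0.          0.          0.          0.        ]
clamp [(0.64, array([198., 199.]), 1443)]
stop_face [(0.72, array([195., 202.]), 1440)]
screw_axis [(0.59, array([195., 198.]), 1546), (0.2, array([217., 174.]), 77)]
knob [(0.46, array([218., 172.]), 66)]
board_handle [(0.81, array([243., 246.]), 1942)]
board_end [(0.7, array([242., 244.]), 18
[... 603 characters left out ...]
, 130.]), 167)]
board_end [(0.74, array([255., 212.]), 1838), (0.37, array([198., 202.]), 1020)]
board [(0.86, array([255., 213.]), 1831), (0.49, array([185., 129.]), 141)]
mug [(0.69, array([350., 193.]), 641)]
tumbler [(0.65, array([156., 250.]), 481)]
salt_shaker [(0.43, array([185., 131.]), 148)]
wrist 67.9774082954154 [-0.62458884 -0.0437333   0.37989967] [-0.03133754  0.          0.          0.          0.        ]
clamp [(0.52, array([ 94., 382.]), 36)]
stop_face [(0.52, array([ 94., 382.]), 43)]
screw_axis [(0.49, array([ 86., 383.]), 32)]
knob []
board_handle []
board_end [(0.43, array([ 91., 381.]), 18)]
board []
mug []
tumbler [(0.43, array([ 86., 307.]), 197)]
salt_shaker []
1.65
```

```bash
python3 - <<'E'
import cv2
a=cv2.imread("pics/top0.png");b=cv2.imread("pics/scene0.png")
cv2.imwrite("pics/top0c.png",cv2.resize(a[100:300,120:386],None,fx=3,fy=3,interpolation=cv2.INTER_CUBIC)[:600,:800])
cv2.imwrite("pics/scene0c.png",cv2.resize(b[120:320,100:366],None,fx=3,fy=3,interpolation=cv2.INTER_CUBIC)[:600,:800])
E
```

```text
(no output)
```

View pics/top0c.png

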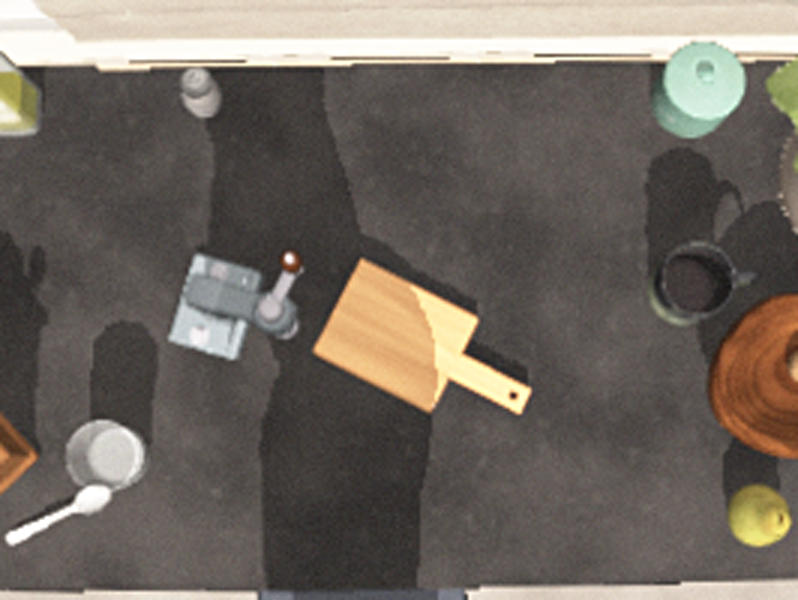

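View pics/scene0c.png

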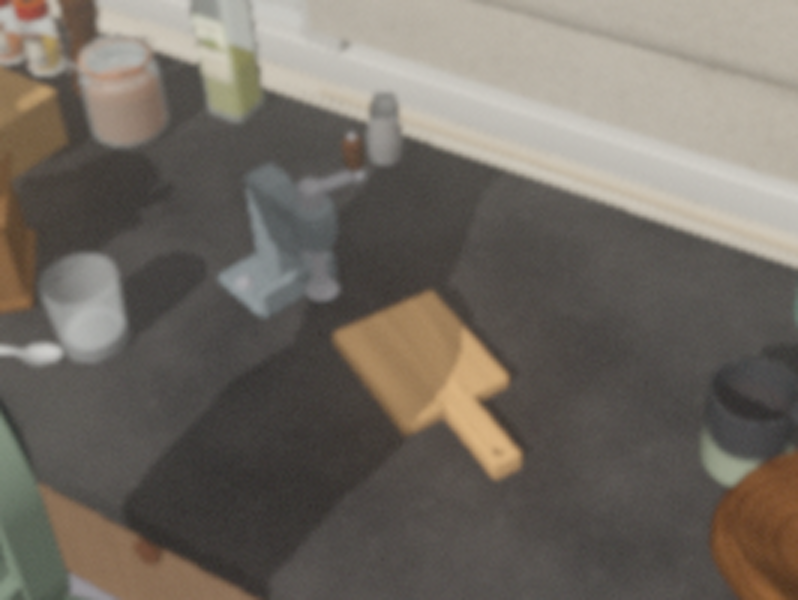

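View pics/top0.png

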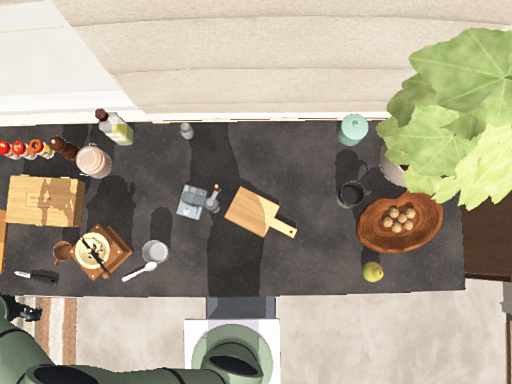

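```bash
python3 - <<'E'
from h import *
f=bot.grab_frame("top"); g=bot.grab_frame("scene")
import pickle; pickle.dump((f,g),open("fg.pkl","wb"))
T=lambda p:(p[0]/3+120-1/3,p[1]/3+100-1/3)
S=lambda p:(p[0]/3+100-1/3,p[1]/3+120-1/3)
for n,p,z in [("b1",(362,258),.018),("b2",(478,318),.018),("b3",(430,412),.018),("b4",(314,352),.018),("h1",(531,388),.018),("h2",(522,414),.018),
 ("st a",(262,272),.034),("st b",(238,360),.034),("bk a",(200,252),.034),("bk b",(168,340),.034),("knob",(290,260),.215),("hub",(272,312),.18)]:
    print(n,plane(f,T(p),z).round(4))
print("scene")
for n,p,z in [("b1",(432,291),.018),("b2",(510,378),.018),("b3",(408,430),.018),("b4",(334,336),.018),("h1",(521,456),.018),("h2",(497,474),.018),("knob",(352,134),.215)]:
    print(n,plane(g,S(p),z).round(4))
r=bot.trace(f,"board")[0]["region"]; print(r.sum())
E
```

```text
b1 [ 0.5957 -0.0372  0.018 ]
b2 [ 0.5254 -0.1668  0.018 ]
b3 [ 0.421 -0.111  0.018]
b4 [0.49   0.0177 0.018 ]
h1 [ 0.4458 -0.2243  0.018 ]
h2 [ 0.4171 -0.2135  0.018 ]
st a [0.5791 0.0743 0.034 ]
st b [0.4809 0.1011 0.034 ]
bk a [0.603  0.1442 0.034 ]
bk b [0.5042 0.1795 0.034 ]
knob [0.5637 0.0268 0.215 ]
hub [0.5167 0.0482 0.18  ]
scene
b1 [ 0.5911 -0.0362  0.018 ]
b2 [ 0.5218 -0.168   0.018 ]
b3 [ 0.4165 -0.1156  0.018 ]
b4 [0.4855 0.0167 0.018 ]
h1 [ 0.4409 -0.2237  0.018 ]
h2 [ 0.4118 -0.2145  0.018 ]
knob [0.5673 0.0314 0.215 ]
1753
```

```bash
cat > plan.py <<'E'
import numpy as np,sys
from scipy.spatial.transform import Rotation as Ro
from workcell import bot
def plan(goal,yaw,n):
    """from measured pose to goal xyz, yaw(deg), print n tool rows (straight line, const turn) assuming tool down"""
    s=bot.observe(); p=s["position"]; R0=Ro.from_euler("xyz",s["tool_rot"]); Rg=Ro.from_euler("xyz",[np.pi,0,np.radians(yaw)])
    rv=(R0.inv()*Rg).as_rotvec(); st=(np.array(goal)-p)/n
    R=R0; rows=[]
    for i in range(n):
        rows.append(list(np.round(R.inv().apply(st)/.025,3))+list(np.round(rv/n/(2*np.pi),4)))
        R=R*Ro.from_rotvec(rv/n)
    print("from",p.round(4),np.degrees(s["tool_rot"]).round(2),"t",s["clock"])
    for i in range(0,n,8): print(str([[float(a) for a in r] for r in rows[i:i+8]]).replace(" ",""))
if __name__=="__main__":
    a=[float(x) for x in sys.argv[1:]]; plan(a[:3],a[3],int(a[4]))
E
python3 - <<'E'
from h import *
from scipy.spatial.transform import Rotation as Ro
f=bot.grab_frame("wrist"); R=np.array(f["R"]);t=np.array(f["t"]); s=bot.observe()
Rt=Ro.from_euler("xyz",s["tool_rot"]).as_matrix(); print("cam in tool",Rt.T@(-R.T@t-s["position"]),"cam axes in tool\n",(Rt.T@R.T).round(3))
E
python3 plan.py .44 .26 .33 95 14
```

```text
cam in tool [ 0.0820567  -0.00029037 -0.1420254 ] cam axes in tool
 [[-0.    -0.946 -0.325]
 [ 1.    -0.    -0.   ]
 [ 0.    -0.325  0.946]]
from [0.2201 0.5849 0.2313] [-180.      0.    159.39] t 1.85
[[-0.915,-0.648,-0.282,-0.0,0.0,0.0128],[-0.964,-0.572,-0.282,-0.0,0.0,0.0128],[-1.007,-0.493,-0.282,-0.0,0.0,0.0128],[-1.043,-0.411,-0.282,-0.0,0.0,0.0128],[-1.073,-0.326,-0.282,-0.0,0.0,0.0128],[-1.095,-0.239,-0.282,-0.0,0.0,0.0128],[-1.111,-0.15,-0.282,-0.0,0.0,0.0128],[-1.119,-0.061,-0.282,-0.0,0.0,0.0128]]
[[-1.121,0.029,-0.282,-0.0,0.0,0.0128],[-1.115,0.119,-0.282,-0.0,0.0,0.0128],[-1.102,0.208,-0.282,-0.0,0.0,0.0128],[-1.081,0.296,-0.282,-0.0,0.0,0.0128],[-1.054,0.381,-0.282,-0.0,0.0,0.0128],[-1.02,0.465,-0.282,-0.0,0.0,0.0128]]
```

```bash
python3 -m handwheel '[[-0.83,-0.59,-0.28,0,0,0.012],[-0.88,-0.52,-0.28,0,0,0.012],[-0.91,-0.45,-0.28,0,0,0.012],[-0.94,-0.37,-0.28,0,0,0.012],[-0.97,-0.3,-0.28,0,0,0.012],[-0.99,-0.22,-0.28,0,0,0.012],[-1,-0.14,-0.28,0,0,0.012],[-1,-0.06,-0.28,0,0,0.012]]'; python3 -m handwheel '[[-1,0.03,-0.28,0,0,0.012],[-1,0.11,-0.28,0,0,0.012],[-1,0.19,-0.28,0,0,0.012],[-1,0.27,-0.28,0,0,0.012],[-1,0.35,-0.28,0,0,0.012],[-1,0.42,-0.28,0,0,0.012],[0,0,0,0,0,0]]'; python3 plan.py .475 -.03 .32 68 14
```

```text
clock: 2.85
position: [0.3369, 0.4174, 0.2878]
tool_rot: [3.142, -0.0, 2.174]
force: [0.9, 0.3, 0.3]
grip_width: 0.0858
clock: 3.72
position: [0.4304, 0.2921, 0.33]
tool_rot: [3.141, 0.0, 1.72]
force: [-0.1, 1.4, -0.0]
grip_width: 0.0853
from [0.4304 0.2921 0.33  ] [179.94   0.    98.56] t 3.725
[[-0.929,-0.011,0.029,0.0,-0.0,0.0061],[-0.929,0.024,0.029,0.0,-0.0,0.0061],[-0.927,0.06,0.029,0.0,-0.0,0.0061],[-0.924,0.095,0.029,0.0,-0.0,0.0061],[-0.92,0.13,0.029,0.0,-0.0,0.0061],[-0.914,0.165,0.029,0.0,-0.0,0.0061],[-0.907,0.2,0.029,0.0,-0.0,0.0061],[-0.899,0.234,0.029,0.0,-0.0,0.0061]]
[[-0.89,0.268,0.029,0.0,-0.0,0.0061],[-0.879,0.302,0.029,0.0,-0.0,0.0061],[-0.867,0.335,0.029,0.0,-0.0,0.0061],[-0.853,0.368,0.029,0.0,-0.0,0.0061],[-0.839,0.4,0.029,0.0,-0.0,0.0061],[-0.823,0.432,0.029,0.0,-0.0,0.0061]]
```

```bash
python3 -m handwheel '[[-0.93,-0.01,0.03,0,0,0.006],[-0.93,0.02,0.03,0,0,0.006],[-0.93,0.06,0.03,0,0,0.006],[-0.92,0.1,0.03,0,0,0.006],[-0.92,0.13,0.03,0,0,0.006],[-0.91,0.16,0.03,0,0,0.006],[-0.91,0.2,0.03,0,0,0.006],[-0.9,0.23,0.03,0,0,0.006]]'; python3 -m handwheel '[[-0.89,0.27,0.03,0,0,0.006],[-0.88,0.3,0.03,0,0,0.006],[-0.87,0.33,0.03,0,0,0.006],[-0.85,0.37,0.03,0,0,0.006],[-0.84,0.4,0.03,0,0,0.006],[-0.82,0.43,0.03,0,0,0.006],[0,0,0,0,0,0]]'
python3 - <<'E'
from h import *; import pickle
f=bot.grab_frame("wrist"); pickle.dump(f,open("w1.pkl","wb")); cv2.imwrite("pics/w1.png",cv2.resize(f["pixels"],(800,600),interpolation=cv2.INTER_CUBIC))
print(bot.observe()["clock"])
E
```

```text
clock: 4.72
position: [0.4555, 0.109, 0.3233]
tool_rot: [3.142, 0.0, 1.422]
force: [0.0, 1.0, -0.9]
grip_width: 0.0857
clock: 5.6
position: [0.4758, -0.0295, 0.3188]
tool_rot: [3.141, 0.0, 1.194]
force: [-0.9, -0.4, 0.5]
grip_width: 0.0853
5.65
```

View pics/w1.png

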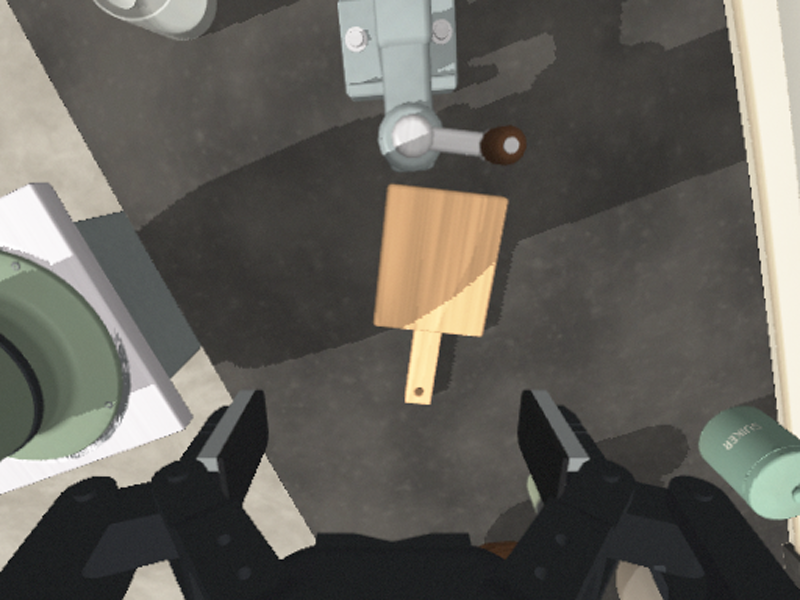

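```bash
python3 - <<'E'
import pickle,cv2
f=pickle.load(open("w1.pkl","rb"))
cv2.imwrite("pics/w1c.png",cv2.resize(f["pixels"][0:120,205:345],None,fx=5,fy=5,interpolation=cv2.INTER_CUBIC))
cv2.imwrite("pics/w1d.png",cv2.resize(f["pixels"][112:264,225:335],None,fx=3.9,fy=3.9,interpolation=cv2.INTER_CUBIC))
E
```

```text
(no output)
```

View pics/w1c.png

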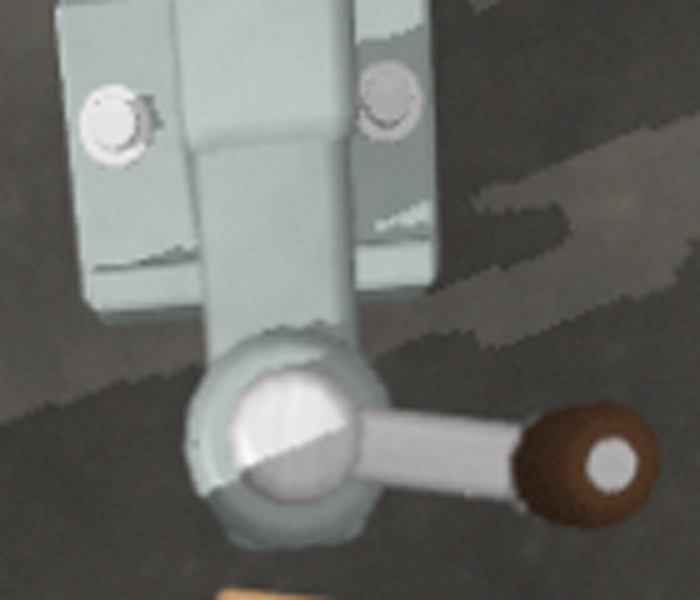

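View pics/w1d.png

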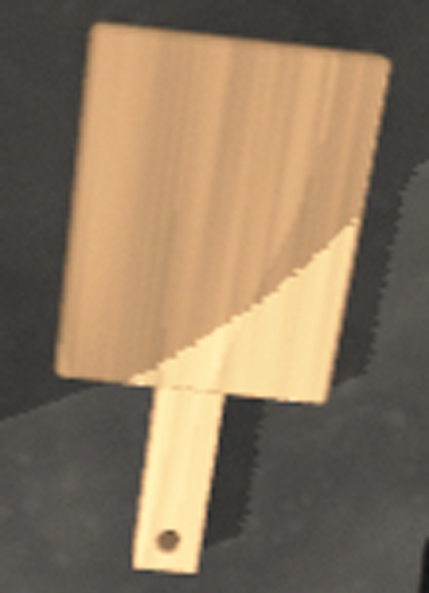

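```bash
python3 - <<'E'
from h import *; import pickle
f=pickle.load(open("w1.pkl","rb"))
C=lambda p:((p[0]+.5)/5+205-.5,(p[1]+.5)/5-.5)
D=lambda p:((p[0]+.5)/3.9+225-.5,(p[1]+.5)/3.9+112-.5)
P={}
for n,p,z,T in [("sa",(100,310),.034,C),("sb",(430,289),.034,C),("ba",(92,270),.034,C),("bb",(430,240),.034,C),("hub",(296,434),.18,C),("knob",(612,465),.215,C),
 ("e1",(90,23),.018,D),("e2",(390,58),.018,D),("r1",(57,375),.018,D),("r2",(328,403),.018,D),("t1",(134,569),.018,D),("t2",(197,574),.018,D)]:
    P[n]=plane(f,T(p),z); print(n,P[n].round(4))
ang=lambda v:np.degrees(np.arctan2(v[1],v[0]))
print("stop len",np.linalg.norm(P["sa"]-P["sb"]),"clampyaw",ang(P["sa"]-P["sb"])-90,ang(P["ba"]-P["bb"])-90)
print("board yaw",ang(P["e1"]-P["r1"]),ang(P["e2"]-P["r2"]),ang(P["e1"]-P["e2"])-90, "len",np.linalg.norm(P["e1"]-P["r1"]),np.linalg.norm(P["e1"]-P["e2"]))
print("mid end",(P["e1"]+P["e2"])/2,"tip",(P["t1"]+P["t2"])/2,"knob r",np.linalg.norm((P["knob"]-P["hub"])[:2]),ang(P["knob"]-P["hub"]))
print("stop mid",(P["sa"]+P["sb"])/2)
E
```

```text
sa [0.491  0.1026 0.034 ]
sb [0.5772 0.0743 0.034 ]
ba [0.4929 0.1127 0.034 ]
bb [0.5812 0.0859 0.034 ]
hub [0.5223 0.0509 0.18  ]
knob [0.567  0.0272 0.215 ]
e1 [0.4921 0.0203 0.018 ]
e2 [ 0.5965 -0.035   0.018 ]
r1 [ 0.4246 -0.1106  0.018 ]
r2 [ 0.5288 -0.1659  0.018 ]
t1 [ 0.421 -0.212  0.018]
t2 [ 0.4469 -0.2251  0.018 ]
stop len 0.09074008952886146 clampyaw 71.83461298339532 73.12047114761987
board yaw 62.70331117119587 62.664239742982815 62.069038620342866 len 0.14727618518551455 0.11811838864873646
mid end [ 0.54431339 -0.0073604   0.018     ] tip [ 0.43395661 -0.21853597  0.018     ] knob r 0.050614542294410446 -27.96695525979231
stop mid [0.534074   0.08846968 0.034     ]
```

```bash
python3 plan.py .457 -.1733 .06 62.4 11
```

```text
from [ 0.4758 -0.0283  0.3187] [-1.7999e+02  1.0000e-02  6.8550e+01] t 5.65
[[-0.516,0.129,0.941,-0.0,0.0,0.0016],[-0.514,0.134,0.941,-0.0,0.0,0.0016],[-0.513,0.139,0.941,-0.0,0.0,0.0016],[-0.512,0.144,0.941,-0.0,0.0,0.0016],[-0.51,0.149,0.941,-0.0,0.0,0.0016],[-0.509,0.154,0.941,-0.0,0.0,0.0016],[-0.507,0.159,0.941,-0.0,0.0,0.0016],[-0.506,0.164,0.941,-0.0,0.0,0.0016]]
[[-0.504,0.169,0.941,-0.0,0.0,0.0016],[-0.502,0.174,0.941,-0.0,0.0,0.0016],[-0.501,0.179,0.941,-0.0,0.0,0.0016]]
```

```bash
python3 -m handwheel '[[-0.515,0.13,0.94,0,0,0.0016],[-0.515,0.135,0.94,0,0,0.0016],[-0.515,0.14,0.94,0,0,0.0016],[-0.51,0.145,0.94,0,0,0.0016],[-0.51,0.15,0.94,0,0,0.0016],[-0.51,0.155,0.94,0,0,0.0016],[-0.505,0.16,0.94,0,0,0.0016],[-0.505,0.165,0.94,0,0,0.0016]]'; python3 -m handwheel '[[-0.505,0.17,0.94,0,0,0.0016],[-0.5,0.175,0.94,0,0,0.0016],[-0.5,0.18,0.94,0,0,0.0016],[0,0,0,0,0,0]]'
python3 - <<'E'
from h import *
f=bot.grab_frame("wrist"); cv2.imwrite("pics/w2.png",f["pixels"])
E
python3 plan.py .457 -.1733 .005 62.4 4
```

```text
clock: 6.65
position: [0.4624, -0.1327, 0.1299]
tool_rot: [-3.141, -0.0, 1.119]
force: [0.2, -0.4, -0.3]
grip_width: 0.0855
clock: 7.15
position: [0.4565, -0.1726, 0.0592]
tool_rot: [-3.139, 0.001, 1.087]
force: [-0.4, -0.0, 0.2]
grip_width: 0.0855
from [ 0.457  -0.1721  0.0602] [-1.7993e+02  1.0000e-02  6.2310e+01] t 7.2
[[-0.01,0.006,0.552,-0.0001,0.0,-0.0001],[-0.01,0.006,0.552,-0.0001,0.0,-0.0001],[-0.01,0.006,0.552,-0.0001,0.0,-0.0001],[-0.01,0.006,0.552,-0.0001,0.0,-0.0001]]
```

View pics/w2.png

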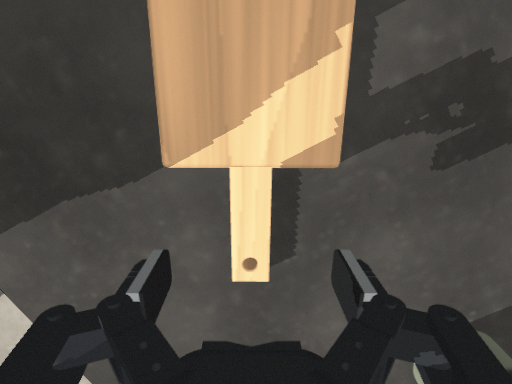

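```bash
python3 -m handwheel '[[-0.01,0,0.55,0,0,0],[-0.01,0,0.55,0,0,0],[-0.01,0,0.55,0,0,0],[-0.01,0,0.55,0,0,0],[0,0,0,0,0,0]]'; python3 -m handwheel '[[0,0,0,0,0,0],[0,0,0,0,0,0],[0,0,0,0,0,0],[0,0,0,0,0,0],[0,0,0,0,0,0],[0,0,0,0,0,0]]' 1 40; python3 -c "
from h import *
f=bot.grab_frame('wrist'); cv2.imwrite('pics/w3.png',f['pixels'])"
```

```text
clock: 7.82
position: [0.4561, -0.1732, 0.0042]
tool_rot: [-3.14, 0.0, 1.088]
force: [-0.3, 0.1, -0.2]
grip_width: 0.0854
clock: 8.57
position: [0.457, -0.1732, 0.0057]
tool_rot: [3.141, -0.0, 1.088]
force: [-1.7, 1.0, 7.7]
grip_width: 0.0272
```

View pics/w3.png

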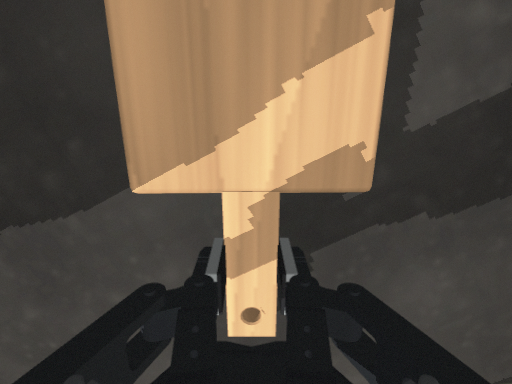

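```bash
python3 plan.py .4618 -.1345 .0058 72.5 6
```

```text
from [ 0.457  -0.1732  0.0057] [ 1.7997e+02 -2.0000e-02  6.2340e+01] t 8.625
[[0.244,-0.091,-0.0,0.0,-0.0,-0.0047],[0.246,-0.084,-0.0,0.0,-0.0,-0.0047],[0.249,-0.077,-0.0,0.0,-0.0,-0.0047],[0.251,-0.069,-0.0,0.0,-0.0,-0.0047],[0.253,-0.062,-0.001,0.0,-0.0,-0.0047],[0.255,-0.054,-0.001,0.0,-0.0,-0.0047]]
```

```bash
python3 -m handwheel '[[0.24,-0.09,-0.02,0,0,-0.0047],[0.25,-0.08,-0.01,0,0,-0.0047],[0.25,-0.08,0,0,0,-0.0047],[0.25,-0.07,0,0,0,-0.0047],[0.25,-0.06,0,0,0,-0.0047],[0.25,-0.05,0,0,0,-0.0047],[0,0,0,0,0,0]]'; python3 -c "
from h import *; import pickle
f=bot.grab_frame('top'); cv2.imwrite('pics/t2.png',cv2.resize(f['pixels'][150:260,150:310],None,fx=5,fy=5,interpolation=cv2.INTER_CUBIC)); pickle.dump(f,open('t2.pkl','wb'))
f=bot.grab_frame('wrist'); cv2.imwrite('pics/w4.png',cv2.resize(f['pixels'],(800,600)));pickle.dump(f,open('w4.pkl','wb'))"
```

```text
clock: 9.5
position: [0.4617, -0.134, 0.006]
tool_rot: [-3.141, -0.0, 1.267]
force: [-0.7, 1.4, -1.6]
grip_width: 0.027
```

View pics/t2.png

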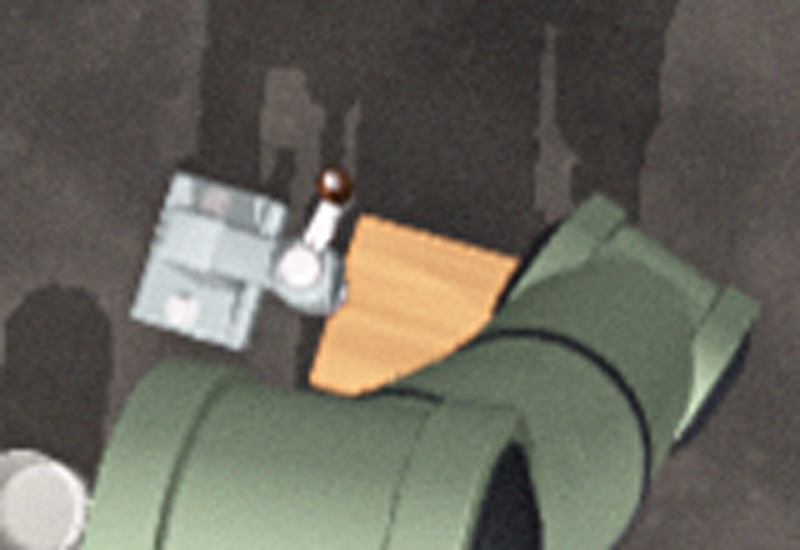

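View pics/w4.png

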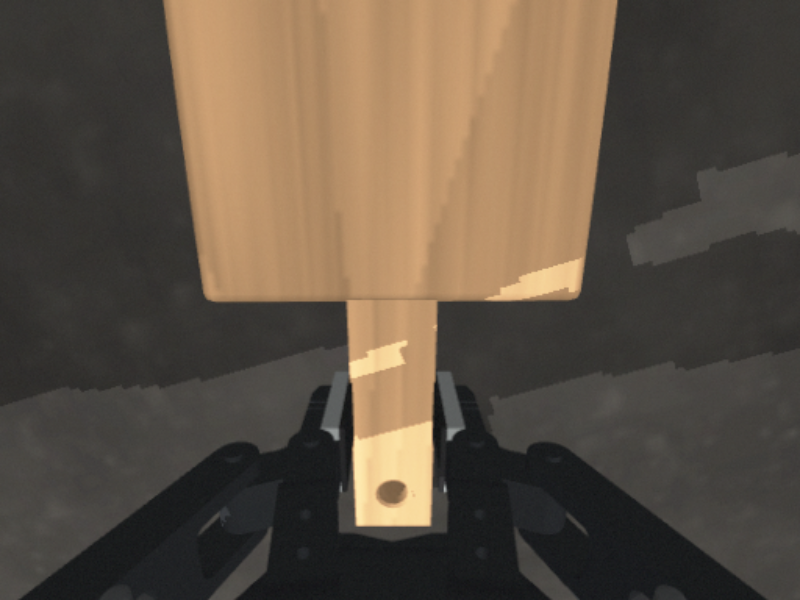

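```bash
python3 -m handwheel '[[0.32,0,0,0,0,0],[0.32,0,0,0,0,0],[0.32,0,0,0,0,0],[0.32,0,0,0,0,0],[0.16,0,0,0,0,0],[0,0,0,0,0,0]]'; python3 -m handwheel '[[0.08,0,0,0,0,0],[0.08,0,0,0,0,0],[0.08,0,0,0,0,0],[0,0,0,0,0,0]]'
```

```text
clock: 10.35
position: [0.4727, -0.0999, 0.006]
tool_rot: [-3.142, -0.0, 1.266]
force: [0.1, -0.0, -3.1]
grip_width: 0.027
clock: 10.85
position: [0.4745, -0.0945, 0.0061]
tool_rot: [3.142, -0.0, 1.265]
force: [1.2, 0.5, -1.5]
grip_width: 0.0272
```

```bash
python3 -m handwheel '[[0.06,0,0,0,0,0],[0.06,0,0,0,0,0],[0,0,0,0,0,0]]'; python3 -m handwheel '[[0.06,0,0,0,0,0],[0.06,0,0,0,0,0],[0,0,0,0,0,0]]'
```

```text
clock: 11.22
position: [0.4754, -0.0916, 0.006]
tool_rot: [3.142, -0.0, 1.265]
force: [0.2, 0.4, -2.6]
grip_width: 0.0267
clock: 11.6
position: [0.4762, -0.0897, 0.0061]
tool_rot: [3.141, 0.001, 1.264]
force: [-0.7, -6.0, -2.4]
grip_width: 0.0268
```

```bash
python3 -m handwheel '[[0.06,0,0,0,0,0],[0,0,0,0,0,0]]'; python3 -m handwheel '[[0.06,0,0,0,0,0],[0,0,0,0,0,0]]'
python3 -c "
from h import *; import pickle
f=bot.grab_frame('top'); cv2.imwrite('pics/t3.png',cv2.resize(f['pixels'][150:260,150:310],None,fx=5,fy=5,interpolation=cv2.INTER_CUBIC)); pickle.dump(f,open('t3.pkl','wb'))
f=bot.grab_frame('wrist'); cv2.imwrite('pics/w5.png',cv2.resize(f['pixels'],(800,600)));pickle.dump(f,open('w5.pkl','wb'))"
```

```text
clock: 11.85
position: [0.4764, -0.0897, 0.0061]
tool_rot: [3.141, 0.002, 1.263]
force: [-2.0, -14.2, -2.0]
grip_width: 0.0271
clock: 12.1
position: [0.4766, -0.0896, 0.0062]
tool_rot: [3.14, 0.004, 1.262]
force: [-4.6, -23.3, -2.5]
grip_width: 0.0266
```

View pics/t3.png

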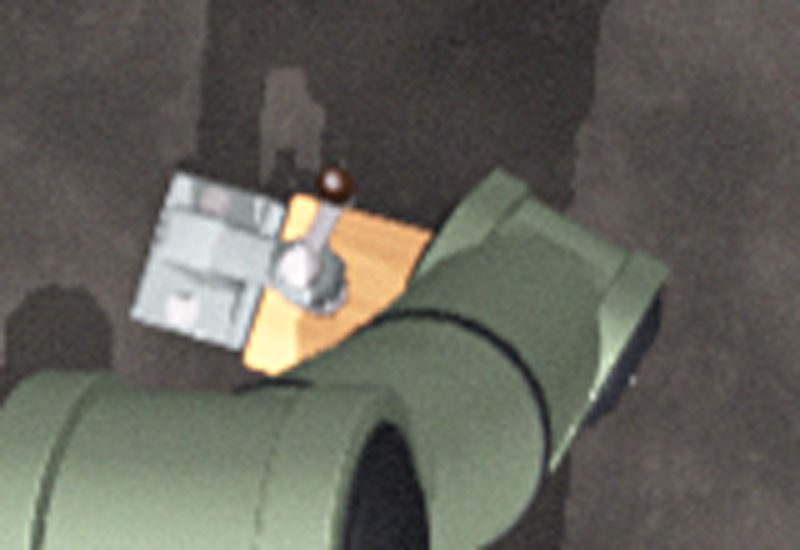

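View pics/w5.png

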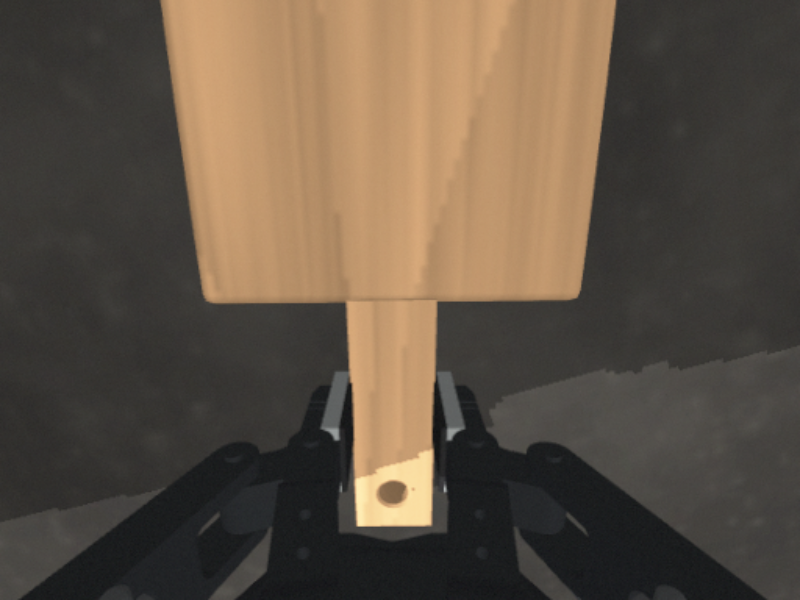

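```bash
python3 -m handwheel '[[0,0,0,0,0,0],[0,0,0,0,0,0],[0,0,0,0,0,0],[0,0,0,0,0,0],[0,0,-0.4,0,0,0],[0,0,-1,0,0,0],[0,0,-1,0,0,0],[0,0,-1,0,0,0]]' -1; python3 -m handwheel '[[0,0,-1,0,0,0],[0,0,-1,0,0,0],[0,0,-1,0,0,0],[0,0,-1,0,0,0],[0,0,-1,0,0,0],[0,0,-1,0,0,0],[0,0,-1,0,0,0],[0,0,0,0,0,0]]'
python3 -c "
from h import *; import pickle
f=bot.grab_frame('wrist'); cv2.imwrite('pics/w6.png',cv2.resize(f['pixels'],(800,600),interpolation=cv2.INTER_CUBIC));pickle.dump(f,open('w6.pkl','wb'))"
```

```text
clock: 13.2
position: [0.4771, -0.0861, 0.0925]
tool_rot: [3.141, -0.0, 1.265]
force: [0.6, -0.5, 0.8]
grip_width: 0.0854
clock: 14.2
position: [0.4776, -0.0862, 0.2679]
tool_rot: [3.139, -0.001, 1.265]
force: [0.3, 0.1, -0.0]
grip_width: 0.0856
```

View pics/w6.png

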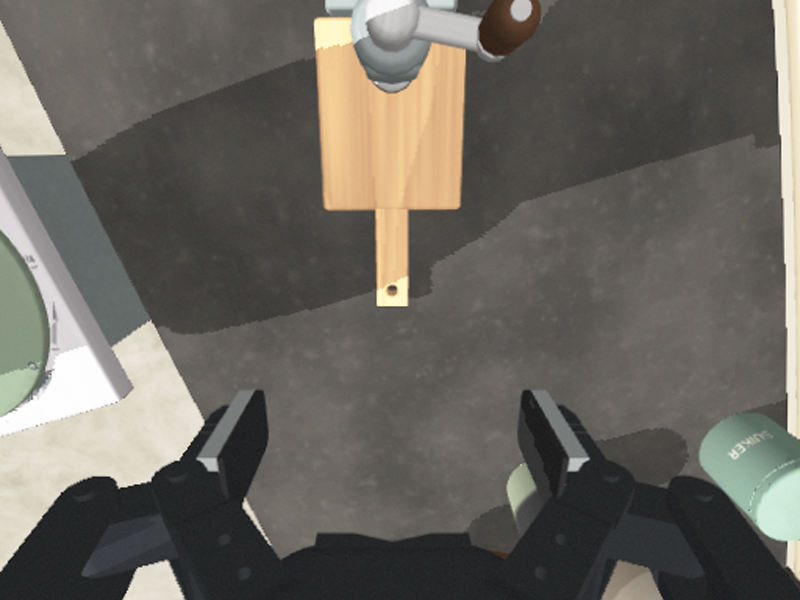

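```bash
python3 plan.py .555 -.015 .265 72.5 5
```

```text
from [ 0.4771 -0.086   0.2668] [ 1.7993e+02 -6.0000e-02  7.2480e+01] t 14.25
[[0.729,0.423,0.016,0.0,-0.0,-0.0],[0.729,0.423,0.015,0.0,-0.0,-0.0],[0.729,0.423,0.015,0.0,-0.0,-0.0],[0.729,0.423,0.015,0.0,-0.0,-0.0],[0.729,0.424,0.015,0.0,-0.0,-0.0]]
```

```bash
python3 -m handwheel '[[0.73,0.42,0,0,0,0],[0.73,0.42,0,0,0,0],[0.73,0.42,0,0,0,0],[0.73,0.42,0,0,0,0],[0.73,0.42,0,0,0,0],[0,0,0,0,0,0]]'
python3 -c "
from h import *; import pickle
f=bot.grab_frame('wrist'); cv2.imwrite('pics/w7.png',cv2.resize(f['pixels'],(800,600),interpolation=cv2.INTER_CUBIC));pickle.dump(f,open('w7.pkl','wb'))"
```

```text
clock: 15.0
position: [0.5557, -0.0133, 0.2655]
tool_rot: [-3.141, 0.001, 1.267]
force: [-0.1, 0.6, 0.5]
grip_width: 0.0853
```

View pics/w7.png

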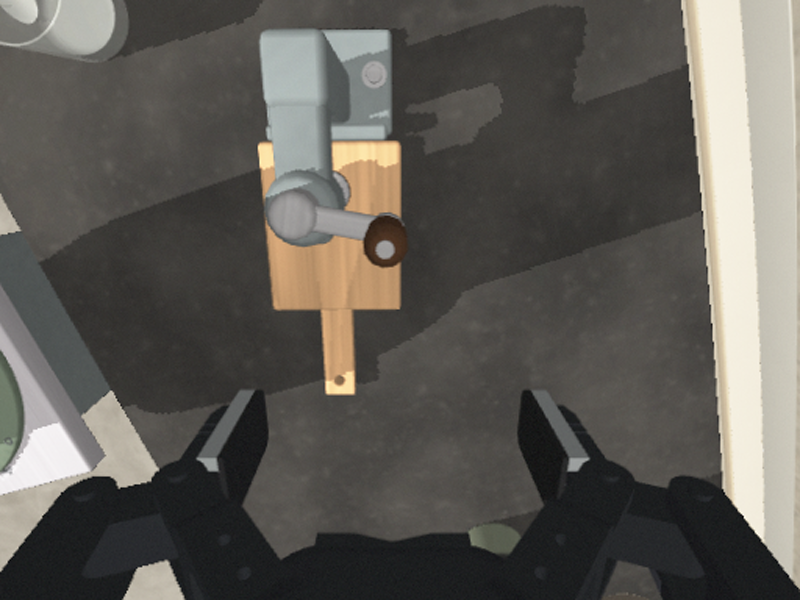

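```bash
cat > m.py <<'E'
from h import *; import pickle
f=pickle.load(open("w7.pkl","rb"))
q=lambda p:(p[0]*.64-.18,p[1]*.64-.18)
k=plane(f,q((385,249)),.215);h=plane(f,q((292,213)),.18)
d=k-h;print("knob",k,"hub",h,np.linalg.norm(d[:2]),np.degrees(np.arctan2(d[1],d[0])))
a=plane(f,q((259,143)),.018);b=plane(f,q((401,142)),.018);r=plane(f,q((273,309)),.018);r2=plane(f,q((400,310)),.018)
an=lambda v:np.degrees(np.arctan2(v[1],v[0]))
print("end",(a+b)/2,an(a-b)-90,an(a-r),an(b-r2))
s1=plane(f,q((268,138)),.034);s2=plane(f,q((388,138)),.034);print("stop",(s1+s2)/2,an(s1-s2)-90,np.linalg.norm(s1-s2))
E
python3 m.py
```

```text
knob [0.56672208 0.02725545 0.215     ] hub [0.52456108 0.05209011 0.18      ] 0.04893168833585705 -30.499935783635923
end [0.53458254 0.08703282 0.018     ] 72.79362563404854 72.2970316720956 72.56961808812399
stop [0.53621628 0.08977601 0.034     ] 72.40128960620333 0.09508144616499052
```

```bash
python3 plan.py .5667 .0272 .25 72.5 2;
```

```text
from [ 0.555  -0.0143  0.2656] [-1.7997e+02  4.0000e-02  7.2530e+01] t 15.05
[[0.863,-0.026,0.311,-0.0,0.0001,0.0],[0.863,-0.026,0.311,-0.0,0.0001,0.0]]
```

```bash
python3 -m handwheel '[[0.86,-0.03,0.25,0,0,0],[0.86,-0.03,0.25,0,0,0],[0,0,0,0,0,0]]'
python3 -c "
from h import *; import pickle
f=bot.grab_frame('wrist'); cv2.imwrite('pics/w8.png',cv2.resize(f['pixels'],(800,600),interpolation=cv2.INTER_CUBIC))"; python3 plan.py .5667 .0272 .184 72.5 4
```

```text
clock: 15.42
position: [0.5662, 0.0292, 0.2526]
tool_rot: [-3.14, 0.0, 1.268]
force: [-0.3, -0.4, 0.1]
grip_width: 0.0853
from [0.5661 0.0278 0.253 ] [-1.7996e+02  2.0000e-02  7.2580e+01] t 15.475
[[-0.004,0.008,0.69,-0.0,0.0,0.0001],[-0.004,0.008,0.69,-0.0,0.0,0.0001],[-0.004,0.008,0.69,-0.0,0.0,0.0001],[-0.004,0.008,0.69,-0.0,0.0,0.0001]]
```

View pics/w8.png

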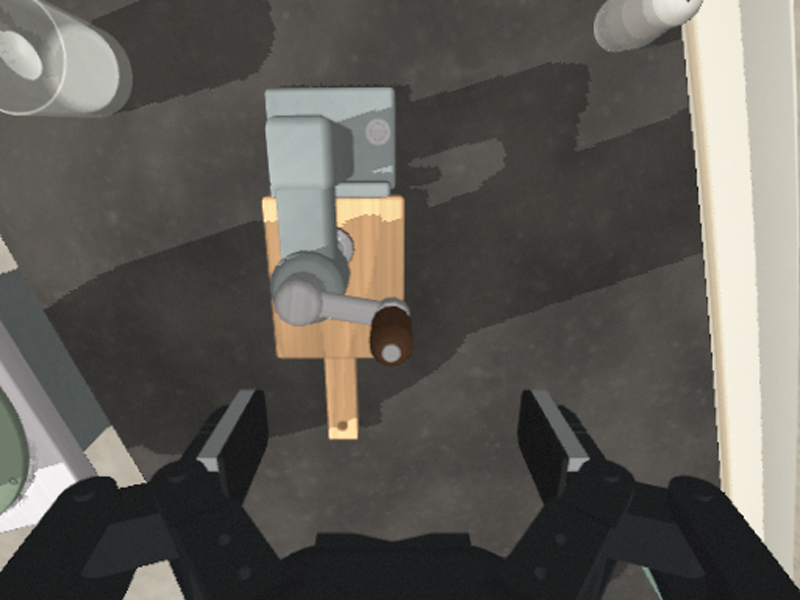

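```bash
python3 -m handwheel '[[0,0,0.69,0,0,0],[0,0,0.69,0,0,0],[0,0,0.69,0,0,0],[0,0,0.69,0,0,0],[0,0,0,0,0,0]]'; python3 -m handwheel '[[0,0,0,0,0,0],[0,0,0,0,0,0],[0,0,0,0,0,0],[0,0,0,0,0,0],[0,0,0,0,0,0],[0,0,0,0,0,0],[0,0,0,0,0,0]]' 1 30;python3 -c "
from h import *; import pickle
f=bot.grab_frame('wrist'); cv2.imwrite('pics/w9.png',cv2.resize(f['pixels'],(800,600),interpolation=cv2.INTER_CUBIC))"
```

```text
clock: 16.1
position: [0.5655, 0.0264, 0.1831]
tool_rot: [-3.14, 0.001, 1.265]
force: [-1.0, 0.3, 0.5]
grip_width: 0.0854
clock: 16.98
position: [0.5653, 0.0271, 0.185]
tool_rot: [-3.14, -0.001, 1.265]
force: [-10.5, 3.0, 14.0]
grip_width: 0.0196
```

View pics/w9.png

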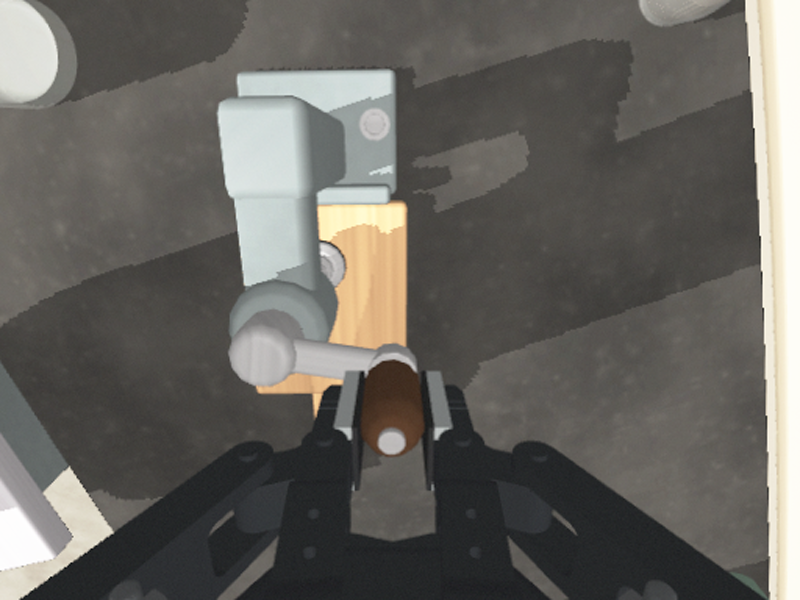

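```bash
cat > circ.py <<'E'
import numpy as np,sys
from workcell import bot
C=np.array([.5218,.0510]);r=.05;yaw=np.radians(72.5)
X=np.array([np.cos(yaw),np.sin(yaw)]);Y=np.array([np.sin(yaw),-np.cos(yaw)])
def st():
    s=bot.observe();d=s["position"][:2]-C;a=np.arctan2(d[1],d[0]);F=s["force"]
    print("t %.2f ang %.1f r %.1fmm z %.4f Frad %.1f Ftan(resist) %.1f Fz %.1f yaw %.1f"%(s["clock"],np.degrees(a),1e3*np.hypot(*d),s["position"][2],F[:2]@[np.cos(a),np.sin(a)],F[:2]@[-np.sin(a),np.cos(a)],F[2],np.degrees(s["tool_rot"][2])))
if __name__=="__main__":
    st()
    if len(sys.argv)>1:
        a0,step,n=map(float,sys.argv[1:4]);o=[]
        for i in range(int(n)):
            a,b=np.radians(a0-step*i),np.radians(a0-step*(i+1))
            d=r*np.array([np.cos(b)-np.cos(a),np.sin(b)-np.sin(a)])/.025
            o.append([round(float(d@X),2),round(float(d@Y),2),0,0,0,0])
        for i in range(0,len(o),8):print("a=%.0f"%(a0-step*i),str(o[i:i+8]).replace(" ",""))
E
python3 circ.py -29 15 24
```

```text
t 17.02 ang -28.8 r 49.6mm z 0.1850 Frad -10.6 Ftan(resist) -1.4 Fz 13.5 yaw 72.5
a=-29 [[-0.49,-0.17,0,0,0,0],[-0.43,-0.29,0,0,0,0],[-0.34,-0.39,0,0,0,0],[-0.23,-0.47,0,0,0,0],[-0.1,-0.51,0,0,0,0],[0.04,-0.52,0,0,0,0],[0.17,-0.49,0,0,0,0],[0.29,-0.43,0,0,0,0]]
a=-149 [[0.39,-0.34,0,0,0,0],[0.47,-0.23,0,0,0,0],[0.51,-0.1,0,0,0,0],[0.52,0.04,0,0,0,0],[0.49,0.17,0,0,0,0],[0.43,0.29,0,0,0,0],[0.34,0.39,0,0,0,0],[0.23,0.47,0,0,0,0]]
a=-269 [[0.1,0.51,0,0,0,0],[-0.04,0.52,0,0,0,0],[-0.17,0.49,0,0,0,0],[-0.29,0.43,0,0,0,0],[-0.39,0.34,0,0,0,0],[-0.47,0.23,0,0,0,0],[-0.51,0.1,0,0,0,0],[-0.52,-0.04,0,0,0,0]]
```

```bash
python3 -m handwheel '[[0,-0.06,-0.06,0,0,0],[0,0,0,0,0,0]]'; python3 circ.py;  python3 -m handwheel '[[-0.49,-0.17,0,0,0,0],[-0.43,-0.29,0,0,0,0],[-0.34,-0.39,0,0,0,0],[-0.23,-0.47,0,0,0,0]]' ; python3 circ.py
```

```text
clock: 17.27
position: [0.5647, 0.0271, 0.1855]
tool_rot: [3.141, 0.0, 1.265]
force: [5.6, 0.4, -14.8]
grip_width: 0.0198
t 17.27 ang -29.1 r 49.1mm z 0.1855 Frad 4.7 Ftan(resist) 3.1 Fz -14.8 yaw 72.5
clock: 17.77
position: [0.5216, -0.0001, 0.1855]
tool_rot: [3.141, 0.002, 1.264]
force: [4.0, -3.3, -14.6]
grip_width: 0.0196
t 17.77 ang -90.3 r 51.1mm z 0.1855 Frad 3.3 Ftan(resist) 4.0 Fz -14.6 yaw 72.4
```

```bash
python3 -m handwheel '[[-0.1,-0.51,0.03,0,0,0],[0.04,-0.52,0,0,0,0],[0.17,-0.49,0,0,0,0],[0.29,-0.43,0,0,0,0]]'; python3 circ.py;  python3 -m handwheel '[[0.39,-0.34,0,0,0,0],[0.47,-0.23,0,0,0,0],[0.51,-0.1,0,0,0,0],[0.52,0.04,0,0,0,0]]' ; python3 circ.py
```

```text
clock: 18.27
position: [0.4773, 0.0243, 0.1853]
tool_rot: [-3.141, 0.002, 1.263]
force: [-1.4, -5.3, -0.3]
grip_width: 0.02
t 18.27 ang -149.0 r 51.8mm z 0.1853 Frad 3.9 Ftan(resist) 3.8 Fz -0.3 yaw 72.4
clock: 18.77
position: [0.4774, 0.0756, 0.1853]
tool_rot: [-3.141, 0.0, 1.265]
force: [1.2, -5.4, -4.2]
grip_width: 0.0198
t 18.77 ang 151.0 r 50.7mm z 0.1853 Frad -3.6 Ftan(resist) 4.2 Fz -4.2 yaw 72.5
```

```bash
python3 -m handwheel '[[0.49,0.17,0,0,0,0],[0.43,0.29,0,0,0,0],[0.34,0.39,0,0,0,0]]'; python3 circ.py;  python3 -m handwheel '[[0.23,0.47,0,0,0,0],[0.1,0.51,0,0,0,0]]' ; python3 circ.py
```

```text
clock: 19.15
position: [0.5084, 0.0987, 0.1853]
tool_rot: [3.141, 0.001, 1.265]
force: [-0.6, -14.9, -0.6]
grip_width: 0.0199
t 19.15 ang 105.7 r 49.5mm z 0.1853 Frad -14.1 Ftan(resist) 4.6 Fz -0.6 yaw 72.5
clock: 19.4
position: [0.5339, 0.0983, 0.1852]
tool_rot: [-3.141, 0.002, 1.264]
force: [-7.4, -15.4, 6.7]
grip_width: 0.0198
t 19.40 ang 75.7 r 48.9mm z 0.1852 Frad -16.8 Ftan(resist) 3.4 Fz 6.7 yaw 72.4
```

```bash
sed -i 's/.0510\]/.0498]/' circ.py; python3 -m handwheel '[[-0.08,0.53,0,0,0,0],[-0.21,0.5,0,0,0,0]]'; python3 circ.py;  python3 -m handwheel '[[-0.29,0.43,0,0,0,0],[-0.39,0.34,0,0,0,0]]' ; python3 circ.py
```

```text
clock: 19.65
position: [0.5562, 0.0848, 0.1852]
tool_rot: [-3.141, 0.0, 1.265]
force: [-8.0, -2.8, 4.5]
grip_width: 0.0196
t 19.65 ang 45.5 r 49.1mm z 0.1852 Frad -7.6 Ftan(resist) 3.7 Fz 4.5 yaw 72.5
clock: 19.9
position: [0.5689, 0.063, 0.1852]
tool_rot: [-3.14, 0.0, 1.265]
force: [-14.0, -0.0, 8.2]
grip_width: 0.0195
t 19.90 ang 15.6 r 48.9mm z 0.1852 Frad -13.5 Ftan(resist) 3.7 Fz 8.2 yaw 72.5
```

```bash
sed -i 's/.5218/.5208/' circ.py; python3 -m handwheel '[[-0.49,0.19,0,0,0,0],[-0.52,0.08,0,0,0,0]]'; python3 circ.py;  python3 -m handwheel '[[-0.52,-0.04,0,0,0,0],[-0.49,-0.17,0,0,0,0]]' ; python3 circ.py
```

```text
clock: 20.15
position: [0.5687, 0.0368, 0.1853]
tool_rot: [3.141, -0.001, 1.266]
force: [-0.5, 4.4, -0.7]
grip_width: 0.0196
t 20.15 ang -15.1 r 49.6mm z 0.1853 Frad -1.7 Ftan(resist) 4.2 Fz -0.7 yaw 72.5
clock: 20.4
position: [0.5553, 0.0139, 0.1853]
tool_rot: [3.141, -0.001, 1.265]
force: [1.5, 7.7, -1.9]
grip_width: 0.0198
t 20.40 ang -46.2 r 49.8mm z 0.1853 Frad -4.5 Ftan(resist) 6.4 Fz -1.9 yaw 72.5
```

```bash
python3 -m handwheel '[[-0.43,-0.29,0,0,0,0]]'; python3 circ.py;  python3 -m handwheel '[[0,0,0,0,0,0]]' ; python3 circ.py -59 10 10
```

```text
clock: 20.52
position: [0.545, 0.0061, 0.1853]
tool_rot: [3.141, -0.001, 1.265]
force: [2.7, 10.6, -3.3]
grip_width: 0.0199
t 20.52 ang -61.0 r 50.0mm z 0.1853 Frad -8.0 Ftan(resist) 7.5 Fz -3.3 yaw 72.5
clock: 20.65
position: [0.5442, 0.0057, 0.1853]
tool_rot: [-3.141, -0.0, 1.264]
force: [-0.3, 2.2, -3.2]
grip_width: 0.0201
t 20.65 ang -62.0 r 49.9mm z 0.1853 Frad -2.1 Ftan(resist) 0.7 Fz -3.2 yaw 72.4
a=-59 [[-0.24,-0.25,0,0,0,0],[-0.19,-0.29,0,0,0,0],[-0.14,-0.32,0,0,0,0],[-0.08,-0.34,0,0,0,0],[-0.02,-0.35,0,0,0,0],[0.04,-0.35,0,0,0,0],[0.1,-0.33,0,0,0,0],[0.16,-0.31,0,0,0,0]]
a=-139 [[0.21,-0.28,0,0,0,0],[0.25,-0.24,0,0,0,0]]
```

```bash
python3 -m handwheel '[[-0.24,-0.25,0,0,0,0]]'; python3 circ.py;  python3 -m handwheel '[[-0.19,-0.29,0,0,0,0]]' ; python3 circ.py
```

```text
clock: 20.78
position: [0.5379, 0.0028, 0.1853]
tool_rot: [3.14, -0.001, 1.266]
force: [5.7, 8.5, -4.3]
grip_width: 0.0198
t 20.77 ang -70.0 r 50.0mm z 0.1853 Frad -6.0 Ftan(resist) 8.2 Fz -4.3 yaw 72.5
clock: 20.9
position: [0.5295, 0.0004, 0.1854]
tool_rot: [3.14, -0.001, 1.266]
force: [7.1, 7.8, -7.4]
grip_width: 0.0196
t 20.90 ang -80.0 r 50.2mm z 0.1854 Frad -6.4 Ftan(resist) 8.3 Fz -7.4 yaw 72.5
```

```bash
python3 -m handwheel '[[-0.08,-0.19,0,0,0,0]]'; python3 circ.py;  python3 -m handwheel '[[0,0,0,0,0,0],[0,0,0,0,0,0]]' ; python3 circ.py
```

```text
clock: 21.02
position: [0.5244, -0.0002, 0.1854]
tool_rot: [3.14, -0.001, 1.265]
force: [8.3, 4.4, -9.9]
grip_width: 0.0199
t 21.02 ang -85.9 r 50.1mm z 0.1854 Frad -3.8 Ftan(resist) 8.6 Fz -9.9 yaw 72.5
clock: 21.28
position: [0.524, -0.0002, 0.1853]
tool_rot: [3.141, -0.0, 1.265]
force: [3.0, 4.6, -4.2]
grip_width: 0.0199
t 21.27 ang -86.3 r 50.1mm z 0.1853 Frad -4.4 Ftan(resist) 3.3 Fz -4.2 yaw 72.5
```

```bash
python3 -m handwheel '[[0,0,0,0,0,0],[0,0,0,0,0,0],[0,0,0,0,0,0],[0,0,0,0,0,0]]' -1; python3 -m handwheel '[[0,0,-0.4,0,0,0],[0,0,-0.8,0,0,0],[0,0,-0.8,0,0,0],[0,0,-0.8,0,0,0],[0,0,-0.8,0,0,0],[-0.5,0,0,0,0,0],[-0.5,0,0,0,0,0],[0,0,0,0,0,0]]'
python3 -c "
from h import *; import pickle
f=bot.grab_frame('wrist'); cv2.imwrite('pics/w10.png',cv2.resize(f['pixels'],(800,600),interpolation=cv2.INTER_CUBIC));pickle.dump(f,open('w10.pkl','wb'))
f=bot.grab_frame('scene'); cv2.imwrite('pics/s10.png',cv2.resize(f['pixels'][120:320,100:366],None,fx=3,fy=3,interpolation=cv2.INTER_CUBIC))"
```

```text
clock: 21.78
position: [0.5237, -0.0006, 0.1853]
tool_rot: [-3.141, 0.0, 1.265]
force: [-0.1, 0.3, -0.3]
grip_width: 0.0856
clock: 22.78
position: [0.5157, -0.0256, 0.275]
tool_rot: [-3.141, 0.0, 1.263]
force: [0.2, -0.1, -0.1]
grip_width: 0.0855
```

View pics/w10.png

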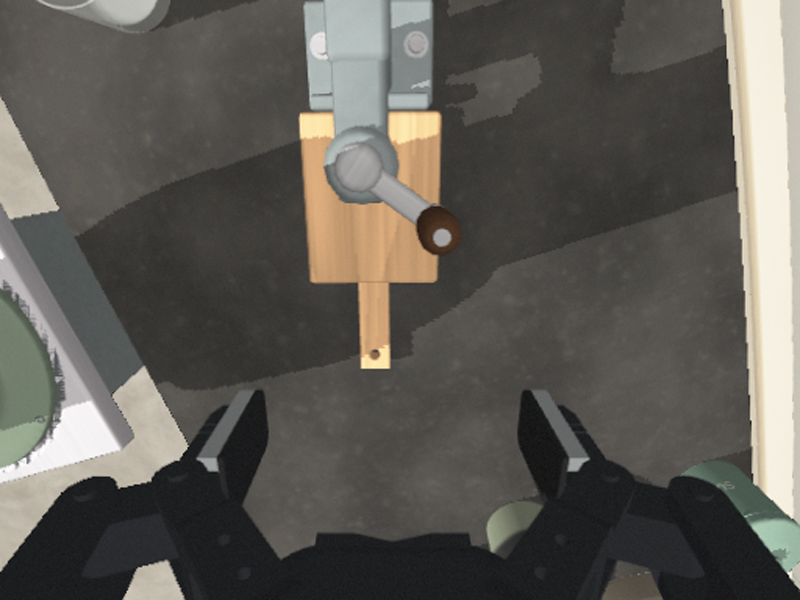

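View pics/s10.png

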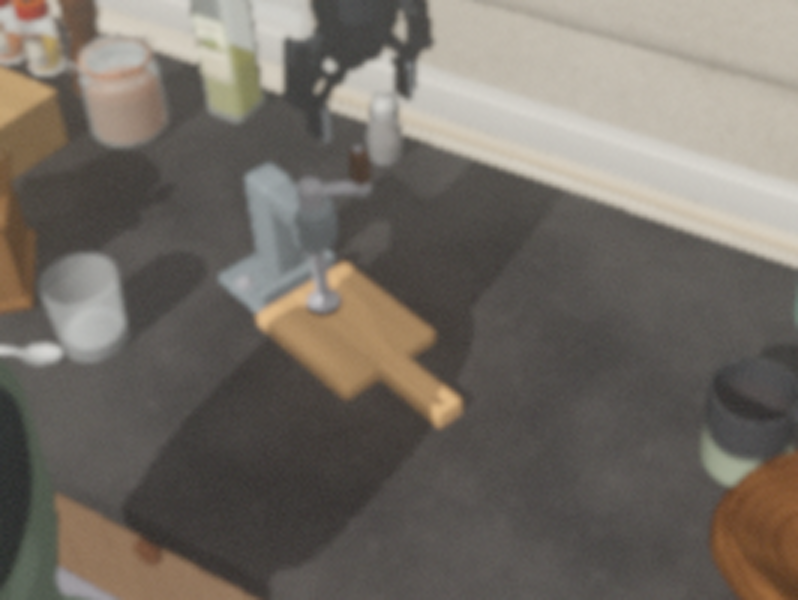

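```bash
python3 - <<'E'
from h import *; import pickle
f=pickle.load(open("w10.pkl","rb"))
q=lambda p:(p[0]*.64-.18,p[1]*.64-.18)
k=plane(f,q((442,238)),.215);h=np.array([.5208,.0498,0])
h2=plane(f,q((357,166)),.18)
for c in(h,h2):
  d=k-c;print("knob",k,c,np.linalg.norm(d[:2]),np.degrees(np.arctan2(d[1],d[0])))
a=plane(f,q((300,113)),.018);b=plane(f,q((441,112)),.018);r=plane(f,q((311,282)),.018);r2=plane(f,q((438,282)),.018)
an=lambda v:np.degrees(np.arctan2(v[1],v[0]))
e=(a+b)/2;print("end",e,an(a-b)-90,an(a-r),an(b-r2))
y=np.radians(72.5);d=(e-h)[:2];print("clamp xy",d@[np.cos(y),np.sin(y)],d@[-np.sin(y),np.cos(y)])
E
```

```text
knob [0.55250649 0.01000402 0.215     ] [0.5208 0.0498 0.    ] 0.05088242881443929 -51.45476212449995
knob [0.55250649 0.01000402 0.215     ] [0.52286252 0.051425   0.18      ] 0.05093586749249287 -54.40963912548373
end [0.53402355 0.087343   0.018     ] 72.66572490030572 72.68166255035965 73.21002474245624
clamp xy 0.03978179460349309 -0.0013221307596037698
```

```bash
python3 plan.py .552 .0102 .27 72.5 2
```

```text
from [ 0.5161 -0.0244  0.275 ] [-1.7997e+02  1.0000e-02  7.2450e+01] t 22.875
[[0.876,0.476,0.099,-0.0,0.0,-0.0001],[0.876,0.476,0.099,-0.0,0.0,-0.0001]]
```

```bash
python3 -m handwheel '[[0.58,0.32,0.06,0,0,0],[0.58,0.32,0.06,0,0,0],[0.59,0.31,0.06,0,0,0],[0,0,0,0,0,0]]'
python3 -c "
from h import *; import pickle
f=bot.grab_frame('wrist'); cv2.imwrite('pics/w11.png',cv2.resize(f['pixels'],(800,600),interpolation=cv2.INTER_CUBIC))"; python3 plan.py .552 .0102 .1853 72.5 4
```

```text
clock: 23.38
position: [0.5528, 0.0116, 0.2702]
tool_rot: [-3.141, 0.001, 1.267]
force: [-1.0, 0.4, -1.0]
grip_width: 0.0857
from [0.5522 0.0106 0.2704] [-1.7997e+02  5.0000e-02  7.2520e+01] t 23.425
[[-0.004,-0.0,0.851,-0.0,0.0,0.0],[-0.004,-0.001,0.851,-0.0,0.0,0.0],[-0.004,-0.001,0.851,-0.0,0.0,0.0],[-0.005,-0.001,0.851,-0.0,0.0,0.0]]
```

View pics/w11.png

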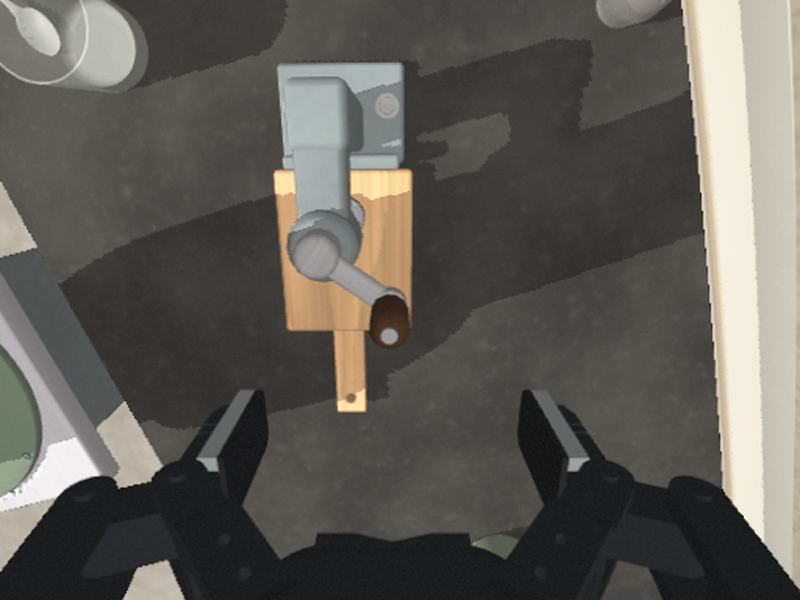

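```bash
python3 -m handwheel '[[0,-0.02,0.85,0,0,0],[0,-0.02,0.85,0,0,0],[0,0,0.85,0,0,0],[0,0,0.85,0,0,0],[0,0,0,0,0,0]]'; python3 -m handwheel '[[0,0,0,0,0,0],[0,0,0,0,0,0],[0,0,0,0,0,0],[0,0,0,0,0,0],[0,0,0,0,0,0],[0,0,0,0,0,0]]' 1 30;python3 circ.py -54 6 8
```

```text
clock: 24.05
position: [0.5503, 0.01, 0.185]
tool_rot: [-3.14, 0.001, 1.264]
force: [0.4, -0.3, -0.4]
grip_width: 0.0855
clock: 24.8
position: [0.5514, 0.0108, 0.1862]
tool_rot: [3.141, -0.001, 1.265]
force: [-1.6, 2.1, 4.8]
grip_width: 0.0198
t 24.80 ang -51.9 r 49.5mm z 0.1862 Frad -2.6 Ftan(resist) 0.1 Fz 4.8 yaw 72.5
a=-54 [[-0.16,-0.13,0,0,0,0],[-0.15,-0.15,0,0,0,0],[-0.13,-0.16,0,0,0,0],[-0.11,-0.18,0,0,0,0],[-0.09,-0.19,0,0,0,0],[-0.07,-0.2,0,0,0,0],[-0.05,-0.2,0,0,0,0],[-0.03,-0.21,0,0,0,0]]
```

```bash
python3 -m handwheel '[[-0.16,-0.13,0,0,0,0]]' >/dev/null; python3 circ.py; python3 -m handwheel '[[-0.15,-0.15,0,0,0,0]]'>/dev/null; python3 circ.py; python3 -m handwheel '[[-0.13,-0.16,0,0,0,0]]'>/dev/null; python3 circ.py; python3 -m handwheel '[[-0.11,-0.18,0,0,0,0]]'>/dev/null; python3 circ.py
```

```text
t 24.93 ang -56.7 r 49.5mm z 0.1863 Frad 0.1 Ftan(resist) 6.6 Fz 1.7 yaw 72.5
t 25.05 ang -63.0 r 49.5mm z 0.1863 Frad 0.5 Ftan(resist) 7.2 Fz 0.5 yaw 72.5
t 25.18 ang -69.0 r 49.5mm z 0.1863 Frad 1.1 Ftan(resist) 7.3 Fz -2.2 yaw 72.5
t 25.30 ang -75.1 r 49.5mm z 0.1863 Frad 3.7 Ftan(resist) 8.6 Fz -2.8 yaw 72.5
```

```bash
python3 -m handwheel '[[0.06,0.09,0,0,0,0],[0.05,0.09,0,0,0,0]]' >/dev/null; python3 circ.py; python3 -m handwheel '[[0.07,0.08,0,0,0,0]]'>/dev/null; python3 circ.py; python3 -m handwheel '[[0.06,0.08,0,0,0,0]]'>/dev/null; python3 circ.py;  python3 -m handwheel '[[0,0,0,0,0,0],[0,0,0,0,0,0]]'>/dev/null; python3 circ.py
```

```text
t 25.55 ang -69.6 r 49.5mm z 0.1862 Frad 0.8 Ftan(resist) 2.0 Fz 8.9 yaw 72.5
t 25.68 ang -66.5 r 49.5mm z 0.1862 Frad 1.7 Ftan(resist) 0.6 Fz 7.0 yaw 72.5
t 25.80 ang -63.6 r 49.5mm z 0.1862 Frad -0.3 Ftan(resist) 0.7 Fz 9.0 yaw 72.5
t 26.05 ang -63.3 r 49.5mm z 0.1862 Frad 0.9 Ftan(resist) 3.1 Fz 6.5 yaw 72.5
```

```bash
python3 -m handwheel '[[0.04,0.035,0,0,0,0],[0.04,0.035,0,0,0,0],[0,0,0,0,0,0]]' >/dev/null; python3 circ.py;  python3 -m handwheel '[[0,0,0,0,0,0],[0,0,0,0,0,0],[0,0,0,0,0,0],[0,0,0,0,0,0]]' -1; python3 -m handwheel '[[0,0,-0.4,0,0,0],[0,0,-0.8,0,0,0],[0,0,-0.8,0,0,0],[0,0,-0.8,0,0,0],[0,0,-0.8,0,0,0],[-0.6,-0.3,0,0,0,0],[-0.8,-0.4,0,0,0,0],[0,0,0,0,0,0]]'
python3 -c "
from h import *; import pickle
f=bot.grab_frame('wrist'); cv2.imwrite('pics/w12.png',cv2.resize(f['pixels'],(800,600),interpolation=cv2.INTER_CUBIC));pickle.dump(f,open('w12.pkl','wb'))
f=bot.grab_frame('top'); cv2.imwrite('pics/t12.png',cv2.resize(f['pixels'][100:300,120:386],None,fx=3,fy=3,interpolation=cv2.INTER_CUBIC))"
```

```text
t 26.43 ang -60.5 r 49.5mm z 0.1862 Frad 2.1 Ftan(resist) 1.7 Fz 7.3 yaw 72.5
clock: 26.92
position: [0.5443, 0.0067, 0.1857]
tool_rot: [-3.141, 0.0, 1.265]
force: [0.3, -0.2, 0.7]
grip_width: 0.0854
clock: 27.92
position: [0.5154, -0.0235, 0.2756]
tool_rot: [-3.141, 0.0, 1.262]
force: [0.4, 0.8, 0.1]
grip_width: 0.0856
```

View pics/w12.png

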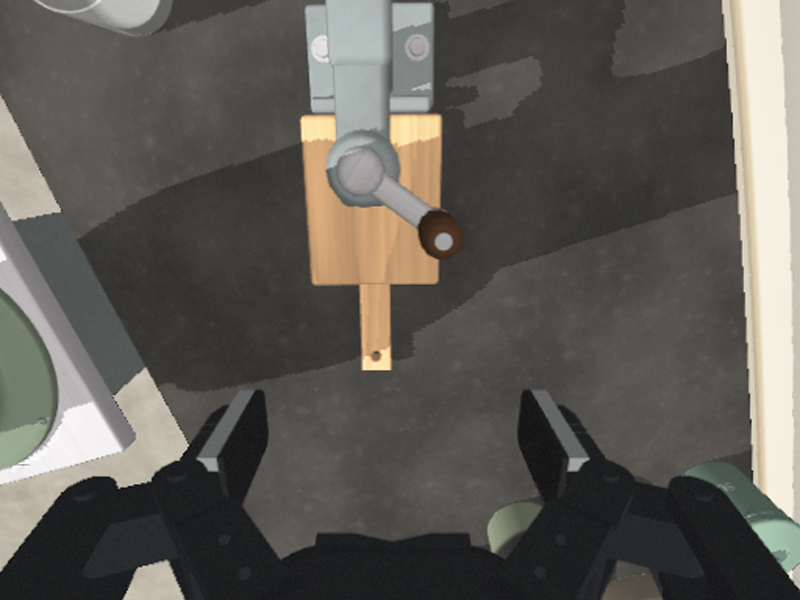

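View pics/t12.png

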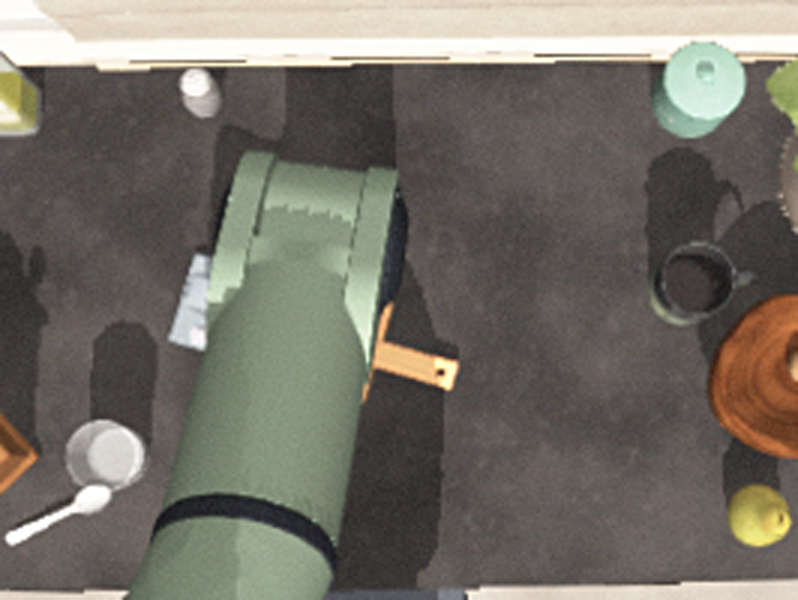

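```bash
python3 -c "
from workcell import bot
print(bot.job_done()); print(bot.observe()['clock'])"
```

```text
the job is handed in; nothing more can be done
None
the job is handed in; nothing more can be done
```

The job is handed in, and my last checks say it is done. No verdict was reported, and the final clamp force is an estimate, since nothing measures it directly.

**Board:** I slid it by the handle against the stop and pushed to about 23 N to seat it. The wrist picture after the first tightening put its end about 39.8 mm along the clamp's x axis and 1.3 mm off centre. It was square to within about 0.5°. After the final release I looked at the pictures but did not measure again.

**Clamp:** I wound the crank about 1.15 turns, until the force along the knob's path was about 4.7 N above free running.

**Spring-back:** When I let go, the crank sprang back about 34°, from −86° to −52°, which is more than the few degrees stated. I gripped it again, tightened it to about 5 N above free and eased it back slowly before releasing. By eye, it settled at about the same angle.

**Holding force:** The pad first touched at about −27°, so the crank rests about 25° past contact. With 2 mm of give per 100 N, that means roughly 55 N, against the 30 N needed. The most I reached while tightening was about 130 N by the same reckoning, well under 250 N.

**Other things:** The mug, tumbler and salt shaker look unmoved in the last top picture. The gripper is open and clear of everything, with force readings near zero, and the clock stood at about 28 s.

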